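# Put the sample parts back on their own build plates

## Robot

A 6-joint arm with a two-finger parallel gripper is mounted at the origin on the work surface. World frame = base frame: x ahead of the robot, y to its left, z up, the work surface at z = 0. Lengths are in m, angles in rad, forces in N, time in s.
With the tool pointing down it reaches from about 0.3 to 0.775 m from the base axis. Payload 14.6 kg.
Tool frame: the origin (TCP) lies at the very end of the fingers, on their centre line; the grasp point (between the pads) lies 19 mm behind it; z points along the fingers, y is the line along which they close (so a half turn about z gives the same grasp; the last joint's range is limited). The gripper opens to 94 mm and grips with 3 to 60 N. Pads are 16 mm wide; open, the fingers measure 119 mm over their backs; the gripper's body (75 mm by 177 mm) begins 78 mm behind the grasp point.
Start: joints at [-1.22, 0.3, 1.521, -0, 1.321, -0.067], TCP at [0.223, -0.503, 0.205] pointing down, gripper open.
Joint ranges: [-3.03, 3.03], [-0.79, 2.21], [0.23, 2.52], [-1.04, 4.18], [0, 3.07], [-2.55, 2.55]. Speed limits (rad/s): [2.22, 2.22, 2.57, 3.14, 3.14, 3.14].

## Interface

Orientations are given as [roll, pitch, yaw] about the fixed x, y, z axes, in that order (R = Rz(yaw) Ry(pitch) Rx(roll)).
In Python, from station import ctrl, camera, camera_info, finder gives the robot as it stands.
- The arm moves only by the tool carry_out, never from a script. Its argument "motion" is a list of rows, each a list of 2 entries, a list of its own where there are three numbers: the shift along the tool's x, y, z as a fraction of full scale, then the turn about the tool's z as a fraction of full scale. A call has 1 to 12 rows; each row is the pose to reach, as a shift and turn from the pose commanded when the call began, along the tool's axes at that moment, turning the shorter way round; what a row does not reach only later rows make up. Full scale, the value 1, is 200 mm for a shift and 360 degrees for a turn. A row lasts 1/10 s, in which the tool goes at most 50 mm and 8.59 degrees, less where a joint would pass 70% of its speed; a pose out of reach is approached as far as the arm can. A call with a number of a shift or a turn outside -1 to 1 is refused whole. A call with a gripper value outside its range is refused whole. "hand" is the closure, from -1 (fully open) to 1 (shut), set as the call begins (left out, the last holds). The fingers move at their own pace and stop on an object; "force" is the grip in N (left out, the last holds). Time passes only in rows, so rows that repeat a pose let the fingers close. It gives the time, the measured TCP pose, the force, the opening and the grip force at its end, in the units of the state.
- ctrl.get_obs(): the state, without advancing time (a new reading comes with each control period).
- camera(name): name is "side" or "top" or "wrist"; returns (picture, depth): 480x640x3 uint8, blue, green, red; 480x640 float32, m along the optical axis (not along the pixel's ray), 0 where there is no reading.
- camera_info(name): a dict with "camera_matrix" (3x3 intrinsics, pixels), "dist_coeffs" ([k1, k2, p1, p2, k3] as OpenCV has them; the pictures are not rectified), "origin" and "attitude" of the camera in the world. Camera axes: x right, y down, z forward; pixel columns grow to the right and rows downward; lengths in m; the calibration is good to about 2 mm. A picture is of the moment at which its call begins: read the wrist's pose just before it. camera_info takes no time and is no camera call; for the wrist camera it gives the pose at the moment of the call.
- ctrl.hand_in(): hands the job in; it is judged then, once.
Trained networks look in the newest picture that a camera, given by its name, has taken for a name from the list of things; names that differ only in an ending like _2 or _b are one class to them, and where a whole thing is asked for, a point or a joint stands for the part that bears it (a point fixed in the world has none). Each returns a list of dicts, best first, with "conf" (0 to 1); they miss things now and then, are a little off and sometimes report something else, mostly with a low value. They report only what shows in the picture. A call takes as long as a camera call. They do not tell look-alikes from the thing itself.
- finder.boxes_of(camera, query): "location" ([column, row] in pixels, amid what is visible of it).
- finder.cut_out(camera, query): "mask" (480x640 bool, what is visible of it) and "location" ([column, row] in pixels, amid what is visible of it).
- finder.pinpoint(camera, query): "location" ([column, row] in pixels: a listed point, or the origin of a listed thing).
The state is a dict: "time_s": time; "qpos": joint angles; "joint_vel": joint speeds; "tau": joint torques, N m; "ee_pos": TCP position; "eef_rot": TCP orientation; "force": force on the tool from outside, world axes, zero at the start; "moment": the same for the moment, N m; "grip_width": finger opening in m; "grip_force": force on a finger pad.
Only numpy, scipy, OpenCV 4.12 (cv2) and the standard library are available. Lean on these libraries where they do the work, as an engineer would, in place of code of your own. Each camera call takes 0.05 s, during which the arm holds its last target. There are 200 camera calls.

## Task

The three loose white sample parts were put back on the wrong build plates after measuring: each now stands in the empty place of a plate that carries another kind. Move every one to the empty place on the plate of its own kind, upright, centred in the place and squared up like its neighbours, and let go. They are still tacky, so set none down on the bare bench (the empty drip tray is there for parking one on the way), and leave the wash bottle and the beaker standing where they are.

Things in the scene. Friction and masses are not known exactly. Their poses are not given: they have to be found in the camera images.
- disc: loose white printed disc, solid, 40 mm diameter, 28 mm high, with a plain flat top, about 30 g; grip it across its diameter. Origin at the centre of its underside (the tips of its 6 mm support bristles, which count as solid), z up
- cap: loose white printed round cap, 44 mm diameter, 28 mm high, with a wide open bore of 30 mm, 18 mm deep, from the top, about 30 g; grip it across its outside. Origin at the centre of its underside, z up
- block: loose white printed saddle block, 28 mm (its x) by 46 mm (its y), 28 mm high, with a groove 12 mm wide and 6 mm deep in its top along y, about 34 g; grip it across its 28 mm width (closing along its x). Origin at the centre of its underside, z up
- disc_gap (a point): centre of the empty place on the disc plate (holds another kind at the start), on its top face 20 mm above the bench. Plate: fixed perforated dark steel sheet, 140 mm square, 20 mm skirt; four places 70 mm apart in a square, three hold white discs like the loose one, fixed, 28 mm high. Axes along its sides, z up; plate centre at x +35, y +35 mm.
- cap_gap (a point): centre of the empty place on the cap plate (holds another kind at the start), on its top face 20 mm above the bench. Plate: fixed perforated dark steel sheet, 140 mm square, 20 mm skirt; four places 70 mm apart in a square, three hold white caps like the loose one, fixed, 28 mm high. Axes along its sides, z up; plate centre at x +35, y -35 mm.
- block_gap (a point): centre of the empty place on the block plate (holds another kind at the start), on its top face 20 mm above the bench. Plate: fixed perforated dark steel sheet, 140 mm square, 20 mm skirt; four places 70 mm apart in a square, three hold white blocks like the loose one, fixed, 28 mm high. Axes along its sides, z up; plate centre at x -35, y -35 mm. The blocks lie with their 46 mm along y here
- drip_tray: empty drip tray, fixed, 150 mm (x) by 132 mm (y) outside, 3 mm walls whose rim is 22 mm above the bench; its flat perforated floor is 12 mm above the bench. Origin at the centre of its underside, on the bench, z up
- wash_bottle: white plastic squeeze bottle with red cap and thin spout, 62 mm diameter, 180 mm tall, standing loose on the bench; not to be moved. Origin at the centre of its underside
- beaker: empty glass beaker, 68 mm diameter, 85 mm tall, standing loose on the bench; not to be moved. Origin at the centre of its underside
Not all that is in view belongs to the job. What is shaped like the block but turquoise is not meant.

How it is judged:
At the end, for the whole second after the job is handed in: Disc, cap and block each stand upright (within 7 degrees) on the top of the plate of their own kind, within 12 mm of the centre of its empty place, the block's length along its neighbours' within 12 degrees, all released and at rest (horizontal distance between disc and disc_gap below 0.012 m and z of disc in the frame of disc_gap between -0.004 and 0.005 m and angle between each of disc, cap, block's own z axis and vertical below 0.12 rad and linear speed of each of disc, cap, block below 0.02 m/s and angular speed of each of disc, cap, block below 0.2 rad/s and horizontal distance between cap and cap_gap below 0.012 m and z of cap in the frame of cap_gap between -0.004 and 0.005 m and horizontal distance between block and block_gap below 0.012 m and z of block in the frame of block_gap between -0.004 and 0.005 m and angle between the y axis of block and the y axis of block_gap, either way round below 0.21 rad); the robot touches nothing.
It fails at once if a sample part is set down on the bare bench (height (world z) of any of disc, cap, block below 0.006 m).
It fails at once if the wash bottle is pushed away (over 25 mm) or tipped (distance of wash_bottle from where it was at the start of the episode above 0.025 m or angle between wash_bottle's own z axis and vertical above 0.35 rad).
It fails at once if the beaker is pushed away (over 25 mm) or tipped (distance of beaker from where it was at the start of the episode above 0.025 m or angle between beaker's own z axis and vertical above 0.35 rad).
It also fails if it takes over 99 s, if anything falls off the work surface, if the arm or the gripper's body presses on something with over 40 N, if the wrist force passes 120 N, or if a joint passes its speed limit or range.

## Working session

There is one attempt and no reset: what is moved stays moved. The work goes in short steps, Python scripts to look and compute and a tool call to move; the robot and the scene stay as the last step left them, time stands still between calls to the robot, and variables do not carry over. Pictures are saved under pics/ and viewed, at most 14 in all, crops included, and the job is handed in when it is done.

Besides the shell and the picture viewer there is one more tool, called after "Call:" as name([rows], argument=value, ...), one row to a line, values as JSON. carry_out: Moves the arm, as the interface text tells. Its arguments: {"type":"object","properties":{"motion":{"type":"array","items":{"type":"array"}},"hand":{"type":"number"},"force":{"type":"number"}},"required":["motion"]}

```bash
mkdir -p pics; ls
python3 - <<'E'
from station import ctrl,camera,camera_info
import cv2
for n in ("top","side"):
    p,d=camera(n); cv2.imwrite(f"pics/{n}0.png",p); i=camera_info(n); print(n,i)
o=ctrl.get_obs(); print(o)
E
```

```text
pics
top {'camera_matrix': array([[508.28565548,   0.        , 324.82007409],
       [  0.        , 508.28565548, 247.85410877],
       [  0.        ,   0.        ,   1.        ]]), 'dist_coeffs': array([0.01690617, 0.        , 0.        , 0.        , 0.        ]), 'origin': array([0.33364868, 0.01737178, 1.25533028]), 'attitude': array([-2.99088863,  0.00779038, -1.54834114])}
side {'camera_matrix': array([[479.93627653,   0.        , 322.33550031],
       [  0.        , 479.93627653, 242.17369224],
       [  0.        ,   0.        ,   1.        ]]), 'dist_coeffs': array([0.01594564, 0.        , 0.        , 0.        , 0.        ]), 'origin': array([0.10286771, 0.65443939, 0.84210669]), 'attitude': array([-2.39177212, -0.00454454, -2.55503477])}
{'time_s': 0.1, 'qpos': array([-1.21961419e+00,  3.00403628e-01,  1.52149635e+00, -3.51683374e-05,
        1.32071667e+00, -6.65912577e-02]), 'joint_vel': array([ 1.29778533e-03, -8.02453655e-04, -1.53720210e-04,  7.10464892e-05,
       -1.14670624e-03, -1.01901209e-03]), 'tau': array([ 1.40639506e-03, -5.32645333e+01, -3.53281403e+01,  7.09078484e-02,
        2.34941411e-02, -9.20383377e-05]), 'ee_pos': array([ 0.22306293, -0.50248211,  0.20495919]), 'eef_rot': array([-3.14056866e+00, -3.41490865e-05,  4.17782097e-01]), 'force': array([ 0.55945756,  0.1800303 , -0.33451075]), 'moment': array([-0.01416499, -0.06383704,  0.01231067]), 'grip_force': 0.0, 'grip_width': 0.09389541591167984}
```

View pics/top0.png

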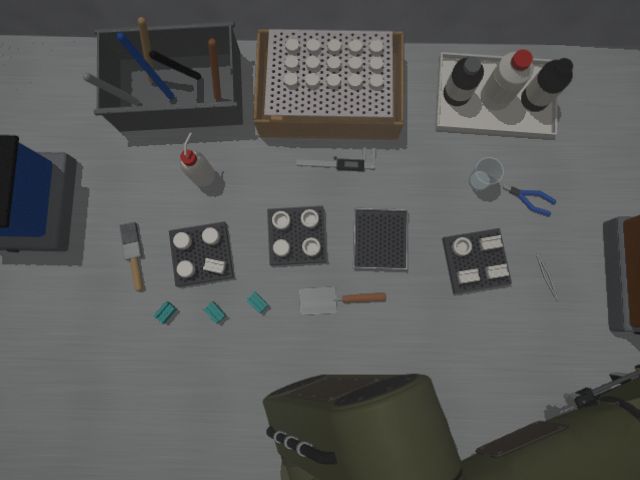

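View pics/side0.png

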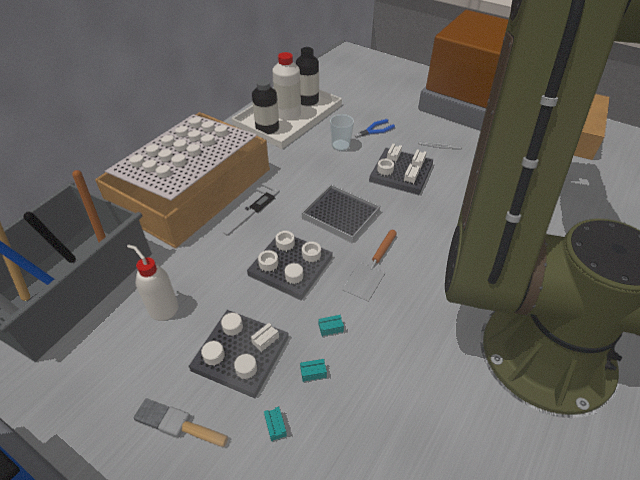

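The top view shows the disc plate at about (200,253), where the loose part is the block at (215,267). The cap plate is at (297,236), with a flat disc at (281,248). The block plate is at (477,262), with the cap at (462,247). The tray is at (381,240), the bottle at (198,170) and the beaker at (485,175). The turquoise blocks are decoys. The side view agrees with this.

```bash
cat > h.py <<'E'
import numpy as np, cv2
from scipy.spatial.transform import Rotation as R
from station import ctrl,camera,camera_info,finder
def cloud(n,d,i):
    K,D=np.array(i["camera_matrix"]),np.array(i["dist_coeffs"])
    v,u=np.mgrid[:480,:640]
    q=cv2.undistortPoints(np.stack([u,v],-1).reshape(-1,1,2).astype(float),K,D).reshape(480,640,2)
    P=np.dstack([q*d[...,None],d])
    return P@R.from_euler("xyz",i["attitude"]).as_matrix().T+i["origin"]
def blobs(n,zlo=.040,zhi=.056,amin=15):
    i=camera_info(n); p,d=camera(n); W=cloud(n,d,i)
    m=((W[...,2]>zlo)&(W[...,2]<zhi)&(d>0)&(p.min(2)>110)).astype(np.uint8)
    k,l,s,c=cv2.connectedComponentsWithStats(m)
    out=[]
    for j in range(1,k):
        if s[j,4]>=amin:
            w=W[l==j]; r=cv2.minAreaRect((w[:,:2]*1000).astype(np.float32))
            out.append((c[j].round(0),s[j,4],w.mean(0).round(4),np.round(r[0],1),np.round(r[1],1),round(r[2],1)))
    return p,d,W,out
E
python3 - <<'E'
from h import *
p,d,W,o=blobs("top",.038,.060)
for b in o: print(*b)
for (u,v) in [(20+380,360),(300,350),(120,220),(400,170)]: print(W[v,u].round(4))
for q in ("drip_tray","disc_gap","cap_gap","block_gap","wash_bottle","beaker","disc","cap","block"):
    for r in finder.pinpoint("top",q)[:4]:
        u,v=np.array(r["location"]).round().astype(int); print(q,round(r["conf"],2),u,v,W[v,u].round(3))
E
```

```text
[309. 218.] 128 [0.5898 0.0709 0.0473] [590.8  70.9] [40.8 40.3] 44.1
[280. 219.] 134 [0.5844 0.1402 0.0475] [584.6 140.6] [40.5 41.5] 43.9
[210. 235.] 197 [0.542  0.3098 0.0478] [541.9 310.5] [37.5 36.7] 89.9
[181. 240.] 203 [0.5294 0.3788 0.0478] [529.1 378.6] [37. 37.] 47.5
[491. 242.] 221 [ 0.54   -0.3687  0.0451] [ 539.9 -368.8] [27.3 47.7] 11.1
[463. 246.] 127 [ 0.5286 -0.2991  0.0471] [ 529.2 -298.6] [40.1 41.8] 44.6
[281. 247.] 200 [0.5168 0.1374 0.0476] [516.6 137.4] [36.8 35.7] 45.9
[311. 246.] 134 [0.5204 0.065  0.0473] [520.2  65.4] [41.4 41. ] 0.3
[213. 265.] 218 [0.4697 0.2969 0.0453] [470.1 297.7] [46.9 27.8] 78.9
[184. 268.] 203 [0.4603 0.3655 0.0476] [460.1 365.7] [36.7 35.8] 2.2
[497. 271.] 212 [ 0.4713 -0.3812  0.0452] [ 471.4 -381.7] [27.1 45.5] 10.3
[469. 275.] 220 [ 0.4584 -0.3126  0.0455] [ 458.4 -312.5] [27. 47.] 9.4
[ 0.2545 -0.1558  0.0015]
[0.2725 0.0858 0.0019]
[0.5833 0.5476 0.0035]
[ 0.7284 -0.1556  0.002 ]
drip_tray 0.75 377 239 [ 0.547 -0.098  0.011]
disc_gap 0.95 220 263 [0.475 0.281 0.047]
cap_gap 0.62 282 252 [0.504 0.133 0.048]
cap_gap 0.37 219 264 [0.474 0.286 0.037]
block_gap 0.63 462 248 [ 0.526 -0.302  0.03 ]
wash_bottle 0.73 203 176 [0.683 0.329 0.068]
beaker 0.86 478 180 [ 0.684 -0.331  0.076]
disc 0.56 281 252 [0.504 0.136 0.051]
cap 0.88 460 248 [ 0.525 -0.296  0.035]
block 0.85 168 314 [0.352 0.404 0.026]
block 0.65 214 266 [0.468 0.296 0.045]
block 0.53 215 311 [0.361 0.293 0.019]
block 0.5 256 301 [0.387 0.195 0.022]
```

Each gap is found from its three neighbours, and the spacings agree with 70 mm:

| Gap | x (mm) | y (mm) | Plate yaw |
|---|---|---|---|
| disc_gap | 473 | 298 | 10.6° |
| cap_gap | 514 | 135 | 4.5° |
| block_gap | 527 | -300 | 10.7° |

The plan is to park the cap in the tray, then move the block, the disc and the cap in turn. Next comes a planner for the moves, and an enlarged crop to confirm the three parts.

```bash
cat > plan.py <<'E'
import numpy as np
from station import ctrl
def plan(wps):
    """wps: x,y,z (mm), yaw deg; prints call fractions, chained from the present pose"""
    o=ctrl.get_obs(); cur=np.r_[o["ee_pos"]*1000,np.degrees(o["eef_rot"][2])]
    print("t",round(o["time_s"],1),"now",cur.round(1),"grip",round(o["grip_width"]*1000,1),round(o["grip_force"],1))
    for w in wps:
        w=np.array(w,float); c,s=np.cos(np.radians(cur[3])),np.sin(np.radians(cur[3]))
        dx,dy,dz=w[:3]-cur[:3]
        f=np.array([c*dx+s*dy,s*dx-c*dy,-dz])/200
        print(w,"->",f.round(3),round(-((w[3]-cur[3]+180)%360-180)/360,3)); cur=w
E
python3 - <<'E'
from h import *; from plan import plan
p,d=camera("top"); W=cloud("top",d,camera_info("top"))
t=[p[y-40:y+40,x-40:x+40] for x,y in((200,253),(297,236),(477,262))]
cv2.imwrite("pics/crop.png",cv2.resize(np.hstack(t),(780,260),interpolation=cv2.INTER_CUBIC))
f=W[205:275,345:415]; m=(f[...,2]>.009)&(f[...,2]<.035)
r=cv2.minAreaRect((f[m][:,:2]*1000).astype(np.float32)); print("tray",r, W[240,381])
plan([(370,-400,150,40),(529,-299,150,55.7)])
E
```

```text
tray ((554.692138671875, -104.65505981445312), (132.6820831298828, 162.30032348632812), 89.44959259033203) [ 0.54528853 -0.10768461  0.00931187]
t 0.7 now [ 223.1 -502.7  205.4   23.9] grip 94.2 0.0
[ 370. -400.  150.   40.] -> [ 0.879 -0.171  0.277] -0.045
[ 529.  -299.   150.    55.7] -> [ 0.934  0.124 -0.   ] -0.044
```

View pics/crop.png

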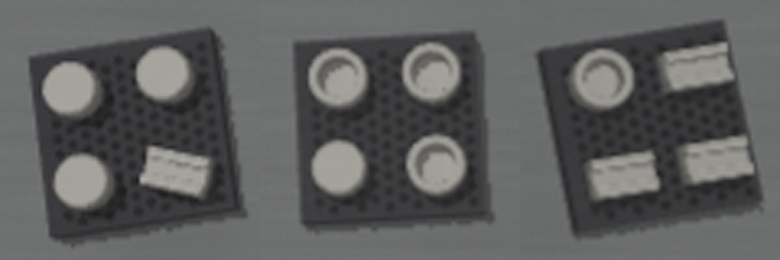

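The crop confirms it. The grooved white block is among the discs at top (214,266), the flat disc is among the caps at (281,247), and the bored cap is among the blocks at (463,246). The turquoise look-alikes at (165,312), (215,312) and (257,302) are ruled out by colour.

Call:
carry_out([
  [[0.2,-0.04,0.06],-0.01],
  [[0.45,-0.09,0.14],-0.022],
  [[0.7,-0.135,0.22],-0.035],
  [[0.879,-0.171,0.277],-0.045],
  [[0.879,-0.171,0.277],-0.045],
  [[0.879,-0.171,0.277],-0.045],
], hand=-1, force=20)

```text
time_s: 1.25
ee_pos: [0.3703, -0.3997, 0.15]
eef_rot: [-3.141, 0.0, 0.702]
force: [-0.1, -0.5, 0.5]
grip_width: 0.0942
grip_force: 0.0
```

Call:
carry_out([
  [[0.2,0.03,0],-0.01],
  [[0.45,0.06,0],-0.022],
  [[0.7,0.09,0],-0.035],
  [[0.934,0.124,0],-0.044],
  [[0.934,0.124,0],-0.044],
  [[0.934,0.124,0],-0.044],
  [[0.934,0.124,0],-0.044],
])

```text
time_s: 1.95
ee_pos: [0.5276, -0.3001, 0.1503]
eef_rot: [3.141, 0.0, 0.974]
force: [-0.1, -0.8, -0.4]
grip_width: 0.0941
grip_force: 0.0
```

Run:
```python
from h import *; from plan import plan
p,d,W,o=blobs("wrist",.038,.06,150); cv2.imwrite("pics/w1.png",p)
for b in o: print(*b)
plan([(529,-299,24,55.7),(529,-299,110,55.7),(540,-200,110,56),(548,-105,110,56),(548,-105,17,56)])
```

```text
[601. 169.] 2263 [ 0.7222 -0.368   0.0498] [ 716.9 -364.6] [57.2 29.3] 49.7
[530. 163.] 858 [ 0.6835 -0.3368  0.0493] [ 684.5 -338.5] [44.  11.8] 50.4
[315. 239.] 1593 [ 0.5294 -0.298   0.0468] [ 529.1 -298.4] [42.7 42.7] 39.1
[250. 302.] 2038 [ 0.4592 -0.3115  0.045 ] [ 458.6 -312.6] [28.  45.5] 10.8
[376. 302.] 2042 [ 0.5397 -0.3669  0.0451] [ 539.8 -368.6] [28.  46.3] 10.8
[315. 356.] 1091 [ 0.4747 -0.3789  0.0446] [ 474.5 -380.9] [21.3 46.7] 11.9
[296. 362.] 286 [ 0.4599 -0.3739  0.0477] [ 460.3 -375.7] [ 7.7 30.7] 12.5
t 2.0 now [ 527.6 -300.1  150.4   55.8] grip 93.8 0.0
[ 529.  -299.    24.    55.7] -> [0.009 0.003 0.632] 0.0
[ 529.  -299.   110.    55.7] -> [ 0.    0.   -0.43] -0.0
[ 540. -200.  110.   56.] -> [ 0.44  -0.234 -0.   ] -0.001
[ 548. -105.  110.   56.] -> [ 0.416 -0.232 -0.   ] -0.0
[ 548. -105.   17.   56.] -> [0.    0.    0.465] -0.0
```

View pics/w1.png

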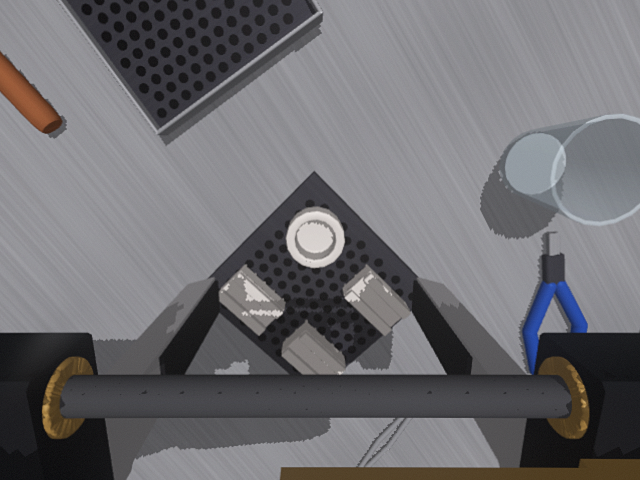

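The wrist view shows the cap at (315,239), which gives (529,-298) and agrees with the top camera. The fingers lie clear of the neighbours, so I descend and grip.

Call:
carry_out([
  [[0.009,0.0,0.1],0],
  [[0.009,0.0,0.28],0],
  [[0.009,0.0,0.45],0],
  [[0.009,0.0,0.56],0],
  [[0.009,0.0,0.61],0],
  [[0.009,0.0,0.632],0],
  [[0.009,0.0,0.632],0],
  [[0.009,0.0,0.632],0],
])

```text
time_s: 2.8
ee_pos: [0.5302, -0.2977, 0.025]
eef_rot: [3.14, -0.0, 0.977]
force: [0.0, -0.2, 0.5]
grip_width: 0.0939
grip_force: 0.0
```

Call:
carry_out([
  [[0,0,0],0],
  [[0,0,0],0],
  [[0,0,0],0],
  [[0,0,0],0],
  [[0,0,0],0],
  [[0,0,0],0],
  [[0,0,0],0],
  [[0,0,0],0],
], hand=1, force=20)

```text
time_s: 3.6
ee_pos: [0.5298, -0.2971, 0.0236]
eef_rot: [-3.142, -0.0, 0.977]
force: [-0.2, -0.1, -0.6]
grip_width: 0.0441
grip_force: 20.0
```

Call:
carry_out([
  [[0,0,-0.05],0],
  [[0,0,-0.15],0],
  [[0,0,-0.27],0],
  [[0,0,-0.37],0],
  [[0,0,-0.43],0],
  [[0,0,-0.43],0],
  [[0,0,-0.43],0],
])

```text
time_s: 4.3
ee_pos: [0.5295, -0.297, 0.1091]
eef_rot: [-3.141, 0.0, 0.977]
force: [0.9, -0.1, -0.4]
grip_width: 0.0442
grip_force: 20.0
```

Call:
carry_out([
  [[0.08,-0.04,0],0],
  [[0.2,-0.11,0],0],
  [[0.36,-0.195,0],0],
  [[0.52,-0.28,0],0],
  [[0.66,-0.36,0],0],
  [[0.78,-0.425,0],0],
  [[0.84,-0.455,0],0],
  [[0.856,-0.466,0],0],
  [[0.856,-0.466,0],0],
  [[0.856,-0.466,0],0],
])

```text
time_s: 5.3
ee_pos: [0.5482, -0.104, 0.1095]
eef_rot: [-3.141, 0.0, 0.976]
force: [-0.8, -0.7, -0.5]
grip_width: 0.0441
grip_force: 20.0
```

Call:
carry_out([
  [[0,0,0.06],0],
  [[0,0,0.16],0],
  [[0,0,0.26],0],
  [[0,0,0.34],0],
  [[0,0,0.39],0],
  [[0,0,0.42],0],
  [[0,0,0.44],0],
  [[0,0,0.455],0],
  [[0,0,0.463],0],
  [[0,0,0.463],0],
  [[0,0,0.463],0],
  [[0,0,0.463],0],
])

```text
time_s: 6.5
ee_pos: [0.5485, -0.1031, 0.0174]
eef_rot: [3.141, -0.0, 0.977]
force: [-0.2, -0.2, 0.3]
grip_width: 0.0439
grip_force: 20.0
```

Run:
```python
from plan import plan
plan([(548,-105,17,56)])
```

```text
t 6.5 now [ 548.5 -103.1   17.4   56. ] grip 43.9 20.0
[ 548. -105.   17.   56.] -> [-0.009  0.003  0.002] -0.0
```

Call:
carry_out([
  [[0,0,0.004],0],
  [[0,0,0.008],0],
  [[0,0,0.008],0],
])

```text
time_s: 6.8
ee_pos: [0.5483, -0.1031, 0.0156]
eef_rot: [3.142, -0.0, 0.977]
force: [-0.9, -0.1, 1.5]
grip_width: 0.0444
grip_force: 20.0
```

Call:
carry_out([
  [[0,0,0],0],
  [[0,0,0],0],
  [[0,0,0],0],
  [[0,0,0],0],
  [[0,0,-0.05],0],
  [[0,0,-0.2],0],
  [[0,0,-0.4],0],
  [[0,0,-0.6],0],
  [[0,0,-0.67],0],
  [[0,0,-0.67],0],
], hand=-0.4)

```text
time_s: 7.8
ee_pos: [0.5491, -0.1033, 0.1518]
eef_rot: [3.138, -0.001, 0.977]
force: [0.3, -0.7, -0.3]
grip_width: 0.0661
grip_force: 0.0
```

Run:
```python
from h import *
from plan import plan
p,d,W,o=blobs("top",.030,.06,60)
for b in o:
  if abs(b[2][1]+.1)<.1: print(*b)
plan([(510,80,150,67),(470,280,150,79),(470,297.7,150,79)])
```

```text
t 7.8 now [ 548.3 -103.1  149.6   56. ] grip 65.5 0.0
[510.  80. 150.  67.] -> [ 0.652 -0.671 -0.002] -0.031
[470. 280. 150.  79.] -> [ 0.842 -0.575 -0.   ] -0.033
[470.  297.7 150.   79. ] -> [ 0.087 -0.017 -0.   ] -0.0
```

Call:
carry_out([
  [[0.12,-0.12,0],-0.006],
  [[0.3,-0.31,0],-0.014],
  [[0.48,-0.49,0],-0.022],
  [[0.652,-0.671,0],-0.031],
  [[0.652,-0.671,0],-0.031],
  [[0.652,-0.671,0],-0.031],
])

```text
time_s: 8.45
ee_pos: [0.5092, 0.0809, 0.1479]
eef_rot: [-3.139, 0.001, 1.174]
force: [0.2, -1.3, -0.3]
grip_width: 0.0654
grip_force: 0.0
```

Call:
carry_out([
  [[0.15,-0.1,0],-0.006],
  [[0.35,-0.23,0],-0.013],
  [[0.55,-0.363,0],-0.02],
  [[0.75,-0.495,0],-0.027],
  [[0.88,-0.58,0],-0.031],
  [[0.924,-0.61,0],-0.033],
  [[0.924,-0.61,0],-0.033],
  [[0.924,-0.61,0],-0.033],
], hand=-0.17)

```text
time_s: 9.25
ee_pos: [0.47, 0.2961, 0.1489]
eef_rot: [-3.141, 0.001, 1.377]
force: [0.3, -0.7, 0.3]
grip_width: 0.0552
grip_force: 0.0
```

Run:
```python
from h import *; from plan import plan
p,d,W,o=blobs("wrist",.038,.06,150)
for b in o: print(*b)
plan([(470,297.7,24,79),(470,297.7,110,79)])
p,d,W,o=blobs("top",.030,.06,60)
for b in o:
  if b[2][1]<.03: print(*b)
```

```text
[618.  74.] 529 [0.6859 0.37   0.0491] [688.  370.8] [28.3  4.1] 36.6
[377. 109.] 2853 [0.5289 0.3795 0.0474] [529.3 379.3] [39.1 39.1] 45.3
[282. 148.] 2642 [0.4608 0.3666 0.0476] [460.6 366.4] [39.4 39.2] 89.4
[409. 204.] 2464 [0.5416 0.3114 0.0474] [542.2 310.3] [39.5 39. ] 22.5
[313. 239.] 2314 [0.4695 0.2983 0.0452] [469.3 297.4] [46.  27.8] 78.8
[400. 425.] 374 [0.5093 0.1289 0.0478] [508.8 128.8] [16.1 26.5] 72.5
[414. 461.] 221 [0.5163 0.0857 0.0432] [513.6  84.6] [22.5  6.8] 11.4
t 9.3 now [470.1 296.  149.1  78.9] grip 54.9 0.0
[470.  297.7  24.   79. ] -> [ 0.008 -0.002  0.626] -0.0
[470.  297.7 110.   79. ] -> [ 0.    0.   -0.43] -0.0
[477. 183.] 70 [ 0.6866 -0.3369  0.0453] [ 687.6 -336.8] [44.7 13.4] 43.5
[381. 237.] 135 [ 0.5479 -0.105   0.0394] [ 547.8 -104.6] [41.1 41.7] 47.2
[491. 242.] 234 [ 0.5399 -0.3683  0.0448] [ 540.2 -368.8] [27.7 47.3] 10.7
[497. 271.] 232 [ 0.4712 -0.3813  0.0449] [ 471.6 -381.9] [27.4 45.3] 10.4
[469. 275.] 231 [ 0.4582 -0.3125  0.0451] [ 458.5 -312.5] [27.4 48.2] 10.7
```

The cap stands upright in the tray at (548,-104.5). The wrist view confirms the block's pose, so I grip it.

Call:
carry_out([
  [[0.008,0.0,0.1],0],
  [[0.008,0.0,0.28],0],
  [[0.008,0.0,0.45],0],
  [[0.008,0.0,0.56],0],
  [[0.008,0.0,0.61],0],
  [[0.008,0.0,0.626],0],
  [[0.008,0.0,0.626],0],
  [[0.008,0.0,0.626],0],
])

```text
time_s: 10.15
ee_pos: [0.4704, 0.2995, 0.0255]
eef_rot: [3.14, -0.001, 1.379]
force: [0.7, -0.1, 0.3]
grip_width: 0.0551
grip_force: 0.0
```

Call:
carry_out([
  [[0,0,0],0],
  [[0,0,0],0],
  [[0,0,0],0],
  [[0,0,0],0],
  [[0,0,0],0],
  [[0,0,0],0],
  [[0,0,0],0],
], hand=1, force=20)

```text
time_s: 10.85
ee_pos: [0.4698, 0.2994, 0.0244]
eef_rot: [3.142, -0.0, 1.379]
force: [-0.7, 0.1, 4.5]
grip_width: 0.0281
grip_force: 20.0
```

Call:
carry_out([
  [[0,0,-0.05],0],
  [[0,0,-0.15],0],
  [[0,0,-0.27],0],
  [[0,0,-0.37],0],
  [[0,0,-0.47],0],
  [[0,0,-0.5],0],
  [[0,0,-0.5],0],
])

```text
time_s: 11.55
ee_pos: [0.4699, 0.2994, 0.1249]
eef_rot: [3.141, -0.001, 1.379]
force: [0.3, 0.6, -0.1]
grip_width: 0.028
grip_force: 20.0
```

Run:
```python
from plan import plan
plan([(500,110,125,85),(527,-80,125,92),(540,-250,125,100.7),(527,-299.5,125,100.7)])
```

```text
t 11.6 now [469.9 299.4 124.9  79. ] grip 28.0 20.0
[500. 110. 125.  85.] -> [-0.901  0.328 -0.   ] -0.017
[527. -80. 125.  92.] -> [-0.935  0.217 -0.   ] -0.019
[ 540.  -250.   125.   100.7] -> [-0.852  0.035 -0.   ] -0.024
[ 527.  -299.5  125.   100.7] -> [-0.231 -0.11  -0.   ] -0.0
```

Call:
carry_out([
  [[-0.12,0.044,0],-0.002],
  [[-0.32,0.117,0],-0.006],
  [[-0.54,0.197,0],-0.01],
  [[-0.76,0.277,0],-0.014],
  [[-0.901,0.328,0],-0.017],
  [[-0.901,0.328,0],-0.017],
])

```text
time_s: 12.15
ee_pos: [0.4997, 0.1069, 0.1231]
eef_rot: [-3.14, 0.001, 1.483]
force: [0.5, 1.1, -0.2]
grip_width: 0.0277
grip_force: 20.0
```

Call:
carry_out([
  [[-0.15,0.035,0],-0.003],
  [[-0.36,0.084,0],-0.007],
  [[-0.58,0.135,0],-0.012],
  [[-0.8,0.186,0],-0.016],
  [[-0.935,0.217,0],-0.019],
  [[-0.935,0.217,0],-0.019],
])

```text
time_s: 12.75
ee_pos: [0.5271, -0.0822, 0.1231]
eef_rot: [-3.14, -0.0, 1.603]
force: [-0.4, 0.2, -0.7]
grip_width: 0.028
grip_force: 20.0
```

Call:
carry_out([
  [[-0.15,0.006,0],-0.004],
  [[-0.36,0.015,0],-0.01],
  [[-0.58,0.024,0],-0.016],
  [[-0.76,0.031,0],-0.021],
  [[-0.852,0.035,0],-0.024],
  [[-0.852,0.035,0],-0.024],
])

```text
time_s: 13.35
ee_pos: [0.54, -0.2507, 0.1231]
eef_rot: [-3.14, -0.001, 1.755]
force: [0.0, 0.6, -1.3]
grip_width: 0.028
grip_force: 20.0
```

Call:
carry_out([
  [[-0.1,-0.05,0],0],
  [[-0.2,-0.1,0],0],
  [[-0.224,-0.108,0],0],
  [[-0.224,-0.108,0],0],
  [[-0.224,-0.108,0],0],
])

```text
time_s: 13.85
ee_pos: [0.5275, -0.2966, 0.124]
eef_rot: [-3.141, -0.001, 1.757]
force: [0.3, -0.1, -1.1]
grip_width: 0.0277
grip_force: 20.0
```

Run:
```python
from h import *
from plan import plan
plan([(527,-298,125,100.7),(527,-298,26,100.7)])
p,d,W,o=blobs("wrist",.03,.19,150); cv2.imwrite("pics/w2.png",p)
for b in o: print(*b)
```

```text
t 13.8 now [ 527.5 -296.6  124.   100.7] grip 27.7 20.0
[ 527.  -298.   125.   100.7] -> [-0.006 -0.004 -0.005] -0.0
[ 527.  -298.    26.   100.7] -> [0.    0.    0.495] -0.0
[211. 252.] 3036 [ 0.4586 -0.3103  0.0444] [ 458.4 -312.6] [28.6 46.3] 11.5
[316. 312.] 7657 [ 0.5291 -0.2999  0.1377] [ 540.3 -332.3] [ 41.9 117.9] 11.2
[216. 321.] 818 [ 0.4676 -0.362   0.042 ] [ 468.1 -364.5] [28.3 12.6] 10.4
[550. 352.] 3655 [ 0.6962 -0.3326  0.0612] [ 707.6 -338.1] [33.9 62.5] 71.0
[569. 431.] 2150 [ 0.7167 -0.3795  0.0771] [ 713.8 -377.4] [58.5 19.4] 17.6
```

View pics/w2.png

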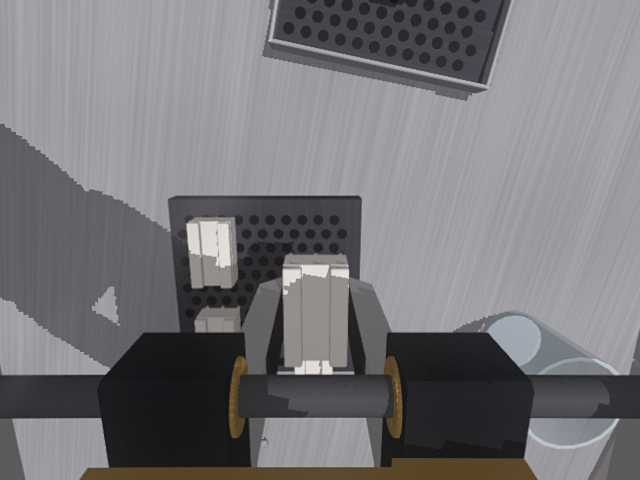

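The wrist view shows the held block at (316,312), parallel to its neighbour at (211,252). I lower it.

Call:
carry_out([
  [[-0.006,-0.003,0.06],0],
  [[-0.006,-0.003,0.16],0],
  [[-0.006,-0.003,0.26],0],
  [[-0.006,-0.003,0.36],0],
  [[-0.006,-0.003,0.42],0],
  [[-0.006,-0.003,0.455],0],
  [[-0.006,-0.003,0.475],0],
  [[-0.006,-0.003,0.488],0],
  [[-0.006,-0.003,0.497],0],
  [[-0.006,-0.003,0.497],0],
  [[-0.006,-0.003,0.497],0],
])

```text
time_s: 15.0
ee_pos: [0.5269, -0.2996, 0.0252]
eef_rot: [3.141, 0.0, 1.756]
force: [0.3, -0.0, -0.5]
grip_width: 0.0277
grip_force: 20.0
```

Run:
```python
from plan import plan
plan([(527,-298,24.4,100.7)])
```

```text
t 15.0 now [ 526.9 -299.6   25.2  100.6] grip 27.7 20.0
[ 527.  -298.    24.4  100.7] -> [0.008 0.002 0.004] -0.0
```

Call:
carry_out([
  [[0.006,0,0.003],0],
  [[0.006,0,0.005],0],
  [[0.006,0,0.005],0],
])

```text
time_s: 15.3
ee_pos: [0.5266, -0.2983, 0.0244]
eef_rot: [3.141, 0.0, 1.756]
force: [-1.1, 1.3, 5.7]
grip_width: 0.0278
grip_force: 20.0
```

Call:
carry_out([
  [[0,0,0],0],
  [[0,0,0],0],
  [[0,0,0],0],
  [[0,0,0],0],
  [[0,0,-0.05],0],
  [[0,0,-0.2],0],
  [[0,0,-0.4],0],
  [[0,0,-0.58],0],
  [[0,0,-0.62],0],
  [[0,0,-0.62],0],
], hand=-0.1)

```text
time_s: 16.3
ee_pos: [0.5269, -0.2985, 0.1496]
eef_rot: [3.139, 0.002, 1.756]
force: [-0.0, 0.3, 0.4]
grip_width: 0.0515
grip_force: 0.0
```

Run:
```python
from plan import plan
plan([(535,-140,150,115),(530,20,150,130),(516,137,150,139.5)])
```

```text
t 16.3 now [ 526.9 -298.5  149.6  100.6] grip 51.5 0.0
[ 535. -140.  150.  115.] -> [ 0.772  0.186 -0.002] -0.04
[530.  20. 150. 130.] -> [ 0.736  0.315 -0.   ] -0.042
[516.  137.  150.  139.5] -> [ 0.493  0.322 -0.   ] -0.026
```

Call:
carry_out([
  [[0.15,0.035,0],-0.008],
  [[0.36,0.085,0],-0.018],
  [[0.58,0.14,0],-0.03],
  [[0.772,0.186,0],-0.04],
  [[0.772,0.186,0],-0.04],
], hand=-0.4)

```text
time_s: 16.8
ee_pos: [0.5341, -0.1357, 0.1465]
eef_rot: [-3.14, -0.002, 2.013]
force: [-1.9, -0.4, -0.1]
grip_width: 0.0654
grip_force: 0.0
```

Call:
carry_out([
  [[0.15,0.06,0],-0.008],
  [[0.36,0.155,0],-0.02],
  [[0.56,0.24,0],-0.032],
  [[0.736,0.315,0],-0.042],
  [[0.736,0.315,0],-0.042],
])

```text
time_s: 17.3
ee_pos: [0.5287, 0.0233, 0.1466]
eef_rot: [-3.14, -0.002, 2.276]
force: [-0.1, 0.1, -0.6]
grip_width: 0.0658
grip_force: 0.0
```

Call:
carry_out([
  [[0.15,0.1,0],-0.008],
  [[0.35,0.23,0],-0.018],
  [[0.47,0.3,0],-0.025],
  [[0.493,0.322,0],-0.026],
  [[0.493,0.322,0],-0.026],
  [[0.493,0.322,0],-0.026],
])

```text
time_s: 17.9
ee_pos: [0.5154, 0.1359, 0.1474]
eef_rot: [-3.141, -0.0, 2.432]
force: [0.8, -0.6, 0.1]
grip_width: 0.0658
grip_force: 0.0
```

Run:
```python
from h import *; from plan import plan
p,d,W,o=blobs("wrist",.038,.06,150)
for b in o: print(*b)
plan([(517,137.5,24,139.5)])
p,d,W,o=blobs("top",.030,.06,60)
for b in o:
  if b[2][1]<.03: print(*b)
```

```text
[611.  25.] 2697 [0.5294 0.3719 0.0466] [530.7 373.7] [36. 30.] 43.7
[536. 108.] 3171 [0.5408 0.3086 0.047 ] [541.9 309.7] [39.9 38.8] 49.2
[318. 241.] 2251 [0.5159 0.1384 0.0475] [516.5 137.9] [39.  38.3] 53.3
[262. 305.] 954 [0.5263 0.0731 0.0462] [525.8  71.4] [28.1 43.5] 47.9
[368. 304.] 999 [0.5785 0.1343 0.0461] [580.2 135.1] [29.1 43.5] 52.0
[315. 353.] 1109 [0.5836 0.0765 0.0458] [587.2  73.8] [43.3 35.5] 47.8
t 17.9 now [515.4 135.8 147.5 139.4] grip 65.9 0.0
[517.  137.5  24.  139.5] -> [-0.001  0.012  0.617] -0.0
[477. 182.] 68 [ 0.687  -0.3366  0.0451] [ 687.9 -337.1] [44.5 11.2] 43.1
[381. 237.] 133 [ 0.5479 -0.1052  0.0395] [ 548.9 -104.5] [43.8 39.2] 1.4
[491. 242.] 233 [ 0.5399 -0.3684  0.0447] [ 540.2 -369. ] [27.5 47.4] 10.7
[463. 247.] 232 [ 0.5273 -0.3     0.0451] [ 527.6 -299.9] [27.5 46.7] 10.6
[497. 271.] 231 [ 0.4712 -0.3812  0.0448] [ 471.7 -382.2] [27.4 46.1] 10.7
[469. 275.] 229 [ 0.4582 -0.3125  0.0452] [ 458.4 -312.9] [27.3 48.2] 9.9
```

The block is placed at (527.3,-300), yaw 10.6°, upright. The disc is at (516.3,138). I grip it.

Call:
carry_out([
  [[0.0,0.012,0.1],0],
  [[0.0,0.012,0.28],0],
  [[0.0,0.012,0.45],0],
  [[0.0,0.012,0.55],0],
  [[0.0,0.012,0.605],0],
  [[0.0,0.012,0.619],0],
  [[0.0,0.012,0.619],0],
  [[0.0,0.012,0.619],0],
])

```text
time_s: 18.8
ee_pos: [0.5174, 0.139, 0.0252]
eef_rot: [3.14, 0.001, 2.434]
force: [-0.8, 0.9, 0.4]
grip_width: 0.0659
grip_force: 0.0
```

Call:
carry_out([
  [[0,0,0],0],
  [[0,0,0],0],
  [[0,0,0],0],
  [[0,0,0],0],
  [[0,0,0],0],
  [[0,0,0],0],
  [[0,0,0],0],
], hand=1, force=20)

```text
time_s: 19.5
ee_pos: [0.5168, 0.1391, 0.0243]
eef_rot: [3.141, 0.0, 2.435]
force: [-0.9, -0.6, 5.1]
grip_width: 0.0398
grip_force: 20.0
```

Call:
carry_out([
  [[0,0,-0.05],0],
  [[0,0,-0.15],0],
  [[0,0,-0.27],0],
  [[0,0,-0.37],0],
  [[0,0,-0.47],0],
  [[0,0,-0.5],0],
  [[0,0,-0.5],0],
])

```text
time_s: 20.2
ee_pos: [0.5169, 0.1391, 0.1247]
eef_rot: [3.141, 0.001, 2.435]
force: [-0.7, -0.8, -0.1]
grip_width: 0.0394
grip_force: 20.0
```

Run:
```python
from plan import plan
plan([(473.5,297.5,124.5,145.6)])
```

```text
t 20.2 now [516.9 139.1 124.7 139.5] grip 39.4 20.0
[473.5 297.5 124.5 145.6] -> [0.679 0.461 0.001] -0.017
```

Call:
carry_out([
  [[0.1,0.07,0],-0.002],
  [[0.25,0.17,0],-0.006],
  [[0.42,0.285,0],-0.01],
  [[0.57,0.385,0],-0.014],
  [[0.66,0.448,0],-0.017],
  [[0.682,0.462,0],-0.017],
  [[0.682,0.462,0],-0.017],
  [[0.682,0.462,0],-0.017],
])

```text
time_s: 21.0
ee_pos: [0.4731, 0.297, 0.1235]
eef_rot: [-3.141, -0.0, 2.541]
force: [0.2, 0.5, -0.7]
grip_width: 0.04
grip_force: 20.0
```

Run:
```python
from plan import plan
plan([(473.5,298,25,145.6)])
```

```text
t 21.0 now [473.1 297.  123.5 145.6] grip 40.0 20.0
[473.5 298.   25.  145.6] -> [0.001 0.005 0.492] -0.0
```

Call:
carry_out([
  [[0,0,0.06],0],
  [[0,0,0.16],0],
  [[0,0,0.26],0],
  [[0,0,0.36],0],
  [[0,0,0.42],0],
  [[0,0,0.455],0],
  [[0,0,0.475],0],
  [[0,0,0.488],0],
  [[0,0,0.498],0],
  [[0,0,0.5],0],
  [[0,0,0.5],0],
])

```text
time_s: 22.1
ee_pos: [0.4731, 0.298, 0.0244]
eef_rot: [3.141, 0.0, 2.542]
force: [-0.2, -0.1, 0.3]
grip_width: 0.0395
grip_force: 20.0
```

Call:
carry_out([
  [[0,0,0],0],
  [[0,0,0],0],
  [[0,0,0],0],
  [[0,0,0],0],
  [[0,0,-0.05],0],
  [[0,0,-0.2],0],
  [[0,0,-0.4],0],
  [[0,0,-0.58],0],
  [[0,0,-0.62],0],
  [[0,0,-0.62],0],
], hand=-0.4)

```text
time_s: 23.1
ee_pos: [0.4734, 0.2982, 0.1498]
eef_rot: [3.139, 0.001, 2.542]
force: [0.3, 0.1, -0.3]
grip_width: 0.0657
grip_force: 0.0
```

Run:
```python
from h import *; from plan import plan
p,d,W,o=blobs("wrist",.038,.06,150)
for b in o: print(*b)
plan([(520,110,150,140),(545,-70,150,135),(548,-105,150,135)])
```

```text
[383. 173.] 2570 [0.4597 0.3662 0.0474] [460.4 366.4] [39.3 39.5] 45.3
[315. 241.] 2223 [0.473  0.2984 0.0475] [474.  297.9] [39.1 38.6] 23.0
[447. 241.] 2333 [0.5276 0.3786 0.0472] [529.2 378.9] [39.2 39.5] 88.7
[370. 302.] 1362 [0.5371 0.3059 0.047 ] [538.5 305.1] [26.7 39.8] 57.4
[237. 444.] 1500 [0.5828 0.1425 0.0455] [583.1 142.2] [43.2 42. ] 55.0
[189. 472.] 170 [0.5833 0.0901 0.0445] [583.8  88.5] [11.8  8. ] 14.3
t 23.1 now [472.9 297.9 148.  145.6] grip 65.3 0.0
[520. 110. 150. 140.] -> [-0.725 -0.642 -0.01 ] 0.016
[545. -70. 150. 135.] -> [-0.674 -0.609 -0.   ] 0.014
[ 548. -105.  150.  135.] -> [-0.134 -0.113 -0.   ] -0.0
```

The disc is placed at (474,298), upright. Next is the cap in the tray.

Call:
carry_out([
  [[-0.12,-0.105,0],0.003],
  [[-0.3,-0.265,0],0.006],
  [[-0.48,-0.425,0],0.01],
  [[-0.65,-0.575,0],0.014],
  [[-0.725,-0.642,0],0.016],
  [[-0.725,-0.642,0],0.016],
])

```text
time_s: 23.75
ee_pos: [0.5199, 0.1078, 0.1465]
eef_rot: [-3.139, -0.002, 2.437]
force: [-0.2, 0.8, 0.2]
grip_width: 0.0658
grip_force: 0.0
```

Call:
carry_out([
  [[-0.13,-0.12,0],0.003],
  [[-0.3,-0.275,0],0.006],
  [[-0.47,-0.43,0],0.009],
  [[-0.64,-0.587,0],0.012],
  [[-0.77,-0.707,0],0.014],
  [[-0.798,-0.733,0],0.014],
  [[-0.798,-0.733,0],0.014],
  [[-0.798,-0.733,0],0.014],
])

```text
time_s: 24.55
ee_pos: [0.5474, -0.1033, 0.1474]
eef_rot: [-3.141, -0.001, 2.354]
force: [0.3, 0.2, -1.5]
grip_width: 0.0656
grip_force: 0.0
```

Run:
```python
from h import *; from plan import plan
p,d,W,o=blobs("wrist",.030,.06,150)
for b in o: print(*b)
plan([(548,-104.5,16,135),(548,-104.5,116,135),(534,0,116,137),(514,135,116,139.5)])
```

```text
[468.  36.] 3434 [0.5204 0.0646 0.0432] [521.3  64.5] [44.4 41.7] 41.4
[607.  31.] 2680 [0.583  0.1312 0.0405] [584.1 135.3] [39.1 36.6] 39.7
[539. 108.] 3269 [0.5893 0.0699 0.0431] [590.   70.2] [43.8 43. ] 36.0
[314. 241.] 1531 [ 0.5475 -0.104   0.0388] [ 547.8 -104.4] [42.9 42.5] 42.2
[ 53. 328.] 1097 [ 0.451  -0.2981  0.0423] [ 456.8 -309.9] [28.5 42.9] 8.6
t 24.6 now [ 547.5 -103.2  147.6  134.9] grip 65.6 0.0
[ 548.  -104.5   16.   135. ] -> [-0.006 -0.003  0.658] -0.0
[ 548.  -104.5  116.   135. ] -> [ 0.   0.  -0.5] -0.0
[534.   0. 116. 137.] -> [ 0.419  0.32  -0.   ] -0.006
[514.  135.  116.  139.5] -> [ 0.533  0.425 -0.   ] -0.007
```

Call:
carry_out([
  [[-0.006,-0.003,0.1],0],
  [[-0.006,-0.003,0.28],0],
  [[-0.006,-0.003,0.46],0],
  [[-0.006,-0.003,0.57],0],
  [[-0.006,-0.003,0.63],0],
  [[-0.006,-0.003,0.66],0],
  [[-0.006,-0.003,0.66],0],
  [[-0.006,-0.003,0.66],0],
])

```text
time_s: 25.4
ee_pos: [0.5487, -0.1061, 0.0172]
eef_rot: [3.141, 0.001, 2.353]
force: [0.3, -0.2, -0.8]
grip_width: 0.0657
grip_force: 0.0
```

Call:
carry_out([
  [[0,0,0],0],
  [[0,0,0],0],
  [[0,0,0],0],
  [[0,0,0],0],
  [[0,0,0],0],
  [[0,0,0],0],
  [[0,0,0],0],
], hand=1, force=20)

```text
time_s: 26.1
ee_pos: [0.5482, -0.1062, 0.0164]
eef_rot: [3.141, 0.0, 2.353]
force: [-1.4, -0.3, 6.4]
grip_width: 0.0438
grip_force: 20.0
```

Call:
carry_out([
  [[0,0,-0.05],0],
  [[0,0,-0.15],0],
  [[0,0,-0.27],0],
  [[0,0,-0.37],0],
  [[0,0,-0.47],0],
  [[0,0,-0.5],0],
  [[0,0,-0.5],0],
])

```text
time_s: 26.8
ee_pos: [0.5483, -0.1062, 0.1167]
eef_rot: [3.141, 0.001, 2.353]
force: [0.3, 0.2, -0.8]
grip_width: 0.0436
grip_force: 20.0
```

Run:
```python
from plan import plan
plan([(534,0,116,137),(514,135,116,139.5)])
```

```text
t 26.8 now [ 548.3 -106.2  116.7  134.8] grip 43.6 20.0
[534.   0. 116. 137.] -> [0.427 0.324 0.004] -0.006
[514.  135.  116.  139.5] -> [ 0.533  0.425 -0.   ] -0.007
```

Call:
carry_out([
  [[0.1,0.076,0],-0.002],
  [[0.25,0.19,0],-0.004],
  [[0.38,0.288,0],-0.006],
  [[0.427,0.324,0],-0.006],
  [[0.427,0.324,0],-0.006],
])

```text
time_s: 27.3
ee_pos: [0.5334, 0.001, 0.1153]
eef_rot: [-3.141, -0.001, 2.392]
force: [0.2, 0.0, -0.8]
grip_width: 0.0435
grip_force: 20.0
```

Call:
carry_out([
  [[0.1,0.08,0],-0.002],
  [[0.25,0.2,0],-0.004],
  [[0.4,0.32,0],-0.006],
  [[0.5,0.4,0],-0.007],
  [[0.533,0.425,0],-0.007],
  [[0.533,0.425,0],-0.007],
  [[0.533,0.425,0],-0.007],
])

```text
time_s: 28.0
ee_pos: [0.5142, 0.1336, 0.1158]
eef_rot: [-3.141, -0.0, 2.434]
force: [-1.1, -0.4, -0.3]
grip_width: 0.0437
grip_force: 20.0
```

Run:
```python
from plan import plan
plan([(514,135,24.4,139.5)])
```

```text
t 28.0 now [514.2 133.6 115.8 139.4] grip 43.7 20.0
[514.  135.   24.4 139.5] -> [0.005 0.005 0.457] -0.0
```

Call:
carry_out([
  [[0,0,0.06],0],
  [[0,0,0.16],0],
  [[0,0,0.26],0],
  [[0,0,0.34],0],
  [[0,0,0.39],0],
  [[0,0,0.42],0],
  [[0,0,0.44],0],
  [[0,0,0.452],0],
  [[0,0,0.46],0],
  [[0,0,0.46],0],
  [[0,0,0.46],0],
])

```text
time_s: 29.1
ee_pos: [0.5142, 0.135, 0.0245]
eef_rot: [3.141, 0.001, 2.435]
force: [-0.1, -0.6, 1.9]
grip_width: 0.0438
grip_force: 20.0
```

Call:
carry_out([
  [[0,0,0],0],
  [[0,0,0],0],
  [[0,0,0],0],
  [[0,0,0],0],
  [[0,0,-0.05],0],
  [[0,0,-0.2],0],
  [[0,0,-0.4],0],
  [[0,0,-0.6],0],
  [[0,0,-0.8],0],
  [[0,0,-0.8],0],
], hand=-0.4)

```text
time_s: 30.1
ee_pos: [0.5158, 0.1354, 0.1902]
eef_rot: [3.134, 0.006, 2.435]
force: [1.1, -0.2, -0.2]
grip_width: 0.0658
grip_force: 0.0
```

Run:
```python
from h import *; from plan import plan
p,d,W,o=blobs("wrist",.038,.06,150)
for b in o: print(*b)
plan([])
p,d,W,o=blobs("top",.030,.06,60)
for b in o: print(*b)
p,d=camera("side"); cv2.imwrite("pics/end.png",p)
```

```text
[576.  32.] 2554 [0.5286 0.3782 0.0473] [529.  378.6] [40.  39.4] 10.3
[442.  49.] 2427 [0.4737 0.2967 0.0474] [474.2 297.2] [38.6 39.3] 3.5
[506. 110.] 2230 [0.541  0.3096 0.0472] [541.8 310.3] [39.7 39.4] 1.7
[313. 225.] 1216 [0.5129 0.1367 0.0469] [513.2 136.3] [42.7 42.2] 21.6
[628. 216.] 472 [0.6759 0.3394 0.048 ] [676.3 341.1] [ 6.2 30.3] 11.4
[261. 280.] 966 [0.5211 0.0709 0.0464] [521.   68.2] [37.8 42.5] 79.0
[366. 281.] 1019 [0.5809 0.1391 0.0463] [582.8 139.4] [38.8 43.8] 28.2
[313. 334.] 1199 [0.5892 0.0717 0.0461] [590.2  71. ] [42.8 43.1] 12.2
t 30.1 now [514.8 135.2 187.  139.5] grip 65.8 0.0
[477. 182.] 65 [ 0.6868 -0.3363  0.0459] [ 687.4 -336.9] [44.6 11.7] 45.3
[309. 218.] 168 [0.5901 0.07   0.0443] [590.6  70.9] [42.4 39.2] 2.6
[210. 235.] 206 [0.5422 0.3097 0.0478] [542.8 309.7] [37.6 37.2] 31.0
[181. 240.] 203 [0.5293 0.3787 0.0479] [529.5 378.9] [38.3 37.2] 47.3
[491. 242.] 235 [ 0.5398 -0.3684  0.0449] [ 540.  -369.5] [27.3 47.9] 11.3
[315. 247.] 87 [0.5184 0.0551 0.0454] [519.8  56.3] [23.9 42.4] 81.1
[463. 247.] 232 [ 0.5274 -0.3     0.0447] [ 527.9 -299.7] [28.  46.5] 10.1
[213. 263.] 207 [0.4739 0.2968 0.0475] [473.8 297.1] [36.9 37.5] 52.2
[184. 268.] 207 [0.4604 0.3655 0.0475] [459.9 365.8] [36.4 37.2] 2.0
[497. 271.] 231 [ 0.4712 -0.3812  0.0449] [ 471.6 -382. ] [27.3 47.1] 10.7
[468. 275.] 231 [ 0.4582 -0.3125  0.045 ] [ 458.4 -312.6] [27.3 47.7] 10.8
```

View pics/end.png

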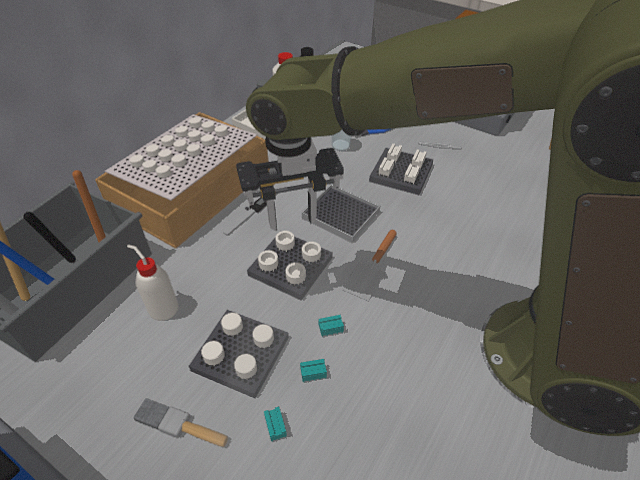

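The side view shows four discs with the loose one at (262,335), four caps with the loose one at (295,272), and four blocks near (402,163). The bottle and beaker are still standing and the gripper is clear. I hand it in.

```bash
python3 -c "
from station import ctrl
print(ctrl.hand_in())"
```

```text
the job is handed in; nothing more can be done
None
```

I moved the disc, cap and block to the empty places on their own plates and handed the job in at about 30 s; the last camera check showed all three upright, squared and within about 2 mm of centre, but the hand-in returned no verdict.

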